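# Gauge three blind bores and flag the short one

### The job

Gently push each of the three gauge rods along its trough into the sensor housing until it bottoms in its bore, and leave all three rods there. Then look at the black depth marks: two vanish inside the housing, and one stays in view because its bore is too shallow. Push that bore's reject lever fully over to the back, once you know which it is; leave the other two levers as they are and don't knock the dials, bush and screwdriver about.

Things in the scene. Friction and masses are not known exactly. Their poses are not given: they have to be found in the camera images.
- jig: Fixed inspection jig: dark base plate with an aluminium housing block, 85 deep x 190 wide, top 67 mm above the table, closed at the back, with three level blind bores side by side in its front face. Origin: at table height below the mouth of the middle bore, in the plane of the front face; x points into the bores, y to the left bore, z up. A reject lever stands on the block above each bore.
- mouth_left (a point): Centre of the left bore's mouth, 41 mm above the table; axes as the jig. Bores are 22 mm in diameter, 60 mm apart; two are 70 mm deep and one, a different one each time, only 48 mm (not visible from outside). In front of the mouth a straight trough runs 135 mm along -x: floor 30 mm above the table, 22 mm wide between lips 4 mm thick, lip tops 37 mm above the table.
- rod_left: Loose steel gauge rod, 20 mm diameter, 120 mm long, 0.2 kg or so, lying in the left trough; slides easily. Origin: its centre, on its axis; x points to the tapered tip 60 mm ahead; flat rear end 60 mm behind. A 5 mm wide black ring 1 mm ahead of the centre is the depth mark. Bottomed, the centre is 10 mm inside the mouth in a 70 mm bore (mark hidden), 12 mm outside in the 48 mm bore (mark in view).
- lever_left (a joint): Angle of the left bore's reject lever: 0 leaning 0.5 rad from upright towards the rod side (jig -x), 1.0 leaning 0.5 rad to the back (jig +x). Starts within 0.12 of 0; stays where left; moves with under 3 N at its tip.
- lever_left_tip (a point): Centre of the 26 mm ball at the top of the left reject lever. The stick is 10 mm thick; the ball centre is 70 mm from the pivot, which is 89 mm above the table, 55 mm behind the mouth plane (jig x = 55 mm) and straight above the bore. It swings in the jig's x-z plane.
- mouth_middle (a point): Centre of the middle bore's mouth, 41 mm above the table; axes as the jig. Bores are 22 mm in diameter, 60 mm apart; two are 70 mm deep and one, a different one each time, only 48 mm (not visible from outside). In front of the mouth a straight trough runs 135 mm along -x: floor 30 mm above the table, 22 mm wide between lips 4 mm thick, lip tops 37 mm above the table.
- rod_middle: Loose steel gauge rod, 20 mm diameter, 120 mm long, 0.2 kg or so, lying in the middle trough; slides easily. Origin: its centre, on its axis; x points to the tapered tip 60 mm ahead; flat rear end 60 mm behind. A 5 mm wide black ring 1 mm ahead of the centre is the depth mark. Bottomed, the centre is 10 mm inside the mouth in a 70 mm bore (mark hidden), 12 mm outside in the 48 mm bore (mark in view).
- lever_middle (a joint): Angle of the middle bore's reject lever: 0 leaning 0.5 rad from upright towards the rod side (jig -x), 1.0 leaning 0.5 rad to the back (jig +x). Starts within 0.12 of 0; stays where left; moves with under 3 N at its tip.
- lever_middle_tip (a point): Centre of the 26 mm ball at the top of the middle reject lever. The stick is 10 mm thick; the ball centre is 70 mm from the pivot, which is 89 mm above the table, 55 mm behind the mouth plane (jig x = 55 mm) and straight above the bore. It swings in the jig's x-z plane.
- mouth_right (a point): Centre of the right bore's mouth, 41 mm above the table; axes as the jig. Bores are 22 mm in diameter, 60 mm apart; two are 70 mm deep and one, a different one each time, only 48 mm (not visible from outside). In front of the mouth a straight trough runs 135 mm along -x: floor 30 mm above the table, 22 mm wide between lips 4 mm thick, lip tops 37 mm above the table.
- rod_right: Loose steel gauge rod, 20 mm diameter, 120 mm long, 0.2 kg or so, lying in the right trough; slides easily. Origin: its centre, on its axis; x points to the tapered tip 60 mm ahead; flat rear end 60 mm behind. A 5 mm wide black ring 1 mm ahead of the centre is the depth mark. Bottomed, the centre is 10 mm inside the mouth in a 70 mm bore (mark hidden), 12 mm outside in the 48 mm bore (mark in view).
- lever_right (a joint): Angle of the right bore's reject lever: 0 leaning 0.5 rad from upright towards the rod side (jig -x), 1.0 leaning 0.5 rad to the back (jig +x). Starts within 0.12 of 0; stays where left; moves with under 3 N at its tip.
- lever_right_tip (a point): Centre of the 26 mm ball at the top of the right reject lever. The stick is 10 mm thick; the ball centre is 70 mm from the pivot, which is 89 mm above the table, 55 mm behind the mouth plane (jig x = 55 mm) and straight above the bore. It swings in the jig's x-z plane.
- bush: Bystander: brass flanged bush, 22 mm diameter, 20 mm high, standing loose on the jig base plate (12 mm thick) between the left and middle troughs. Origin: centre of its underside.
- dial_a: Bystander: white instrument dial, disc of 100 mm diameter, 11 mm thick at the hub, lying loose on the table to the left of the jig. Origin: centre of its underside.
- dial_b: Bystander: white instrument dial, disc of 90 mm diameter, lying loose on the table to the right of the jig. Origin: centre of its underside.
- screwdriver: Bystander: screwdriver lying loose on the table to the right of the jig.

How it is judged:
By the outcome, as a careful person would: the job done as asked, in the order asked, and still so for the second after the job is handed in, with the robot touching nothing.
It also fails if it takes over 51 s, if anything falls off the work surface, if the arm or the gripper's body presses on something with over 40 N, if the wrist force passes 120 N, or if a joint passes its speed limit or range.

### The arm

A 7-joint arm with a two-finger parallel gripper is mounted at the origin on the work surface. World frame = base frame: x ahead of the robot, y to its left, z up, the work surface at z = 0. Lengths are in m, angles in rad, forces in N, time in s.
With the tool pointing down it reaches from about 0.4 to 0.85 m from the base axis. Payload 6.9 kg.
Tool frame: the origin (TCP) lies at the centre of the arm's flange, where the gripper is bolted on; the fingertips stand 173 mm ahead of it and the grasp point (between the pads) lies manip.pinch_z ahead of it (manip.pinch_z is the distance from the TCP to the grasp point, in m); z points along the fingers, y is the line along which they close (so a half turn about z gives the same grasp; the last joint's range is limited). The gripper opens to 85 mm and grips with 20 to 120 N. Pads are 22 mm wide; open, the fingers measure 114 mm over their backs; the gripper's body (76 mm by 85 mm) begins 54 mm behind the grasp point. The pads swing forward as they close: fully open they stand 13 mm farther back than shut.
Start: joints at [-1.159, 0.507, -0.238, 1.5, 0.126, 1.149, -0.155], TCP at [0.188, 0.596, 0.405] pointing down, gripper open.
Joint ranges: [-3.08, 3.08], [-0.24, 2.05], [-1.43, 1.35], [0, 2.5], [-1.52, 4.66], [0.17, 1.96], [-2.89, 2.89]. Speed limits (rad/s): [2.39, 2.39, 3.14, 3.14, 3.14, 3.14, 3.14].

### API

Orientations are given as a rotation vector (axis times angle).
In Python, from rig import manip gives the robot as it stands. Calls block until the motion is done:
- manip.reach(position, orientation): joint-space move of the TCP to a pose.
- manip.move_linear(position, rot=None, rate=0.15, threshold=None): straight line of the TCP; rot=None keeps the orientation; rate is the mean speed in m/s. With threshold (N) it stops when the force on the tool has changed by that much, and returns True; else False.
- manip.move_j(angles): joint-space move.
- manip.gripper_to(opening, force=None): finger opening in m; force is the grip in N (None keeps the last); returns when the fingers have stopped.
- manip.dwell(seconds).
- manip.inverse_kinematics(position, orientation): joint angles nearest the present ones, or None.
- manip.get_image(name): name is "scene" or "top" or "wrist"; returns a dict with "color" (480x640x3 uint8, red, green, blue), "range_z" (480x640 float32, m along the optical axis (not along the pixel's ray), 0 where there is no reading), "camera_matrix" (3x3 intrinsics, pixels), "pose" (4x4, takes a point from camera to world coordinates). Camera axes: x right, y down, z forward; pixel columns grow to the right and rows downward; lengths in m; the calibration is good to about 2 mm. A picture is of the moment at which its call begins.
A pose or a line that the arm cannot do raises manip.IKError and nothing moves.
- manip.job_done(): hands the job in; it is judged then, once.
Trained networks look in the newest picture that a camera, given by its name, has taken for a name from the list of things; names that differ only in an ending like _2 or _b are one class to them, and where a whole thing is asked for, a point or a joint stands for the part that bears it (a point fixed in the world has none). Each returns a list of dicts, best first, with "score" (0 to 1); they miss things now and then, are a little off and sometimes report something else, mostly with a low value. They report only what shows in the picture. A call takes as long as a camera call.
- manip.spot_in(target, camera): "rect" ([left, top, width, height] in pixels, round what is visible of it).
- manip.trace(target, camera): "region" (480x640 bool, what is visible of it) and "rect" ([left, top, width, height] in pixels, round what is visible of it).
Readings, each from a call of its own:
- manip.get_t(): time.
- manip.get_q(): joint angles.
- manip.get_dq(): joint speeds.
- manip.get_joint_efforts(): joint torques, N m.
- manip.get_tool_pos(): TCP position.
- manip.get_tcp_rot(): TCP orientation.
- manip.get_ft_force(): force on the tool from outside, world axes, zero at the start.
- manip.get_torque(): the same for the moment, N m.
- manip.get_gripper_width(): finger opening in m.
- manip.get_grip_force(): force on a finger pad.
Only numpy, scipy, OpenCV 4.12 (cv2) and the standard library are available. Lean on these libraries where they do the work, as an engineer would, in place of code of your own. Each camera call takes 0.05 s, during which the arm holds its last target. There are 200 camera calls.

## Working session

There is one attempt and no reset: what is moved stays moved. The work goes in short steps, each a Python script; the robot and the scene stay as the last script left them, time stands still between calls to the robot, and variables do not carry over. Pictures are saved under pics/ and viewed, at most 10 in all, crops included, and the job is handed in when it is done.

```bash
mkdir -p pics; ls
python3 - <<'E'
from rig import manip
import cv2,numpy as np
print(manip.pinch_z, manip.get_t(), manip.get_tcp_rot())
ims=[]
for c in ("scene","top"):
    d=manip.get_image(c); cv2.imwrite(f"pics/{c}0.png",d["color"][:,:,::-1])
    np.savez(f"{c}0.npz",**d)
    print(c,d["camera_matrix"].tolist(),d["pose"].round(3).tolist())
    for n in ("jig","rod_left","lever_left_tip","bush","dial_a","screwdriver"):
        print(n,[(np.round(r["rect"]).tolist(),round(r["score"],2)) for r in manip.spot_in(n,c)][:5])
E
```

```text
pics
0.1547 0.0 [-4.78440856e-01 -3.10469009e+00  2.84910082e-03]
scene [[536.9591713528499, 0.0, 323.67128137142447], [0.0, 536.9591713528499, 239.5927009874832], [0.0, 0.0, 1.0]] [[-0.661, 0.536, -0.526, 1.055], [0.751, 0.464, -0.471, 0.43], [-0.008, -0.706, -0.708, 0.759], [0.0, 0.0, 0.0, 1.0]]
jig [([274.0, 231.0, 184.0, 153.0], 0.76)]
rod_left [([385.0, 281.0, 42.0, 36.0], 0.87)]
lever_left_tip [([362.0, 274.0, 21.0, 40.0], 0.76)]
bush [([377.0, 294.0, 12.0, 16.0], 0.65)]
dial_a [([399.0, 351.0, 65.0, 54.0], 0.79), ([226.0, 262.0, 48.0, 38.0], 0.55), ([274.0, 231.0, 183.0, 155.0], 0.46), ([336.0, 253.0, 20.0, 41.0], 0.16)]
screwdriver [([294.0, 192.0, 63.0, 62.0], 0.82)]
top [[537.7497296766359, 0.0, 325.37217504010994], [0.0, 537.7497296766359, 246.17053737424473], [0.0, 0.0, 1.0]] [[0.028, -0.993, 0.117, 0.473], [-0.999, -0.025, 0.023, 0.01], [-0.02, -0.118, -0.993, 0.923], [0.0, 0.0, 0.0, 1.0]]
jig [([219.0, 172.0, 144.0, 159.0], 0.66)]
rod_left [([243.0, 230.0, 20.0, 68.0], 0.93)]
lever_left_tip [([237.0, 194.0, 18.0, 22.0], 0.69)]
bush []
dial_a [([382.0, 181.0, 50.0, 45.0], 0.96), ([163.0, 198.0, 61.0, 55.0], 0.89), ([240.0, 195.0, 17.0, 22.0], 0.3)]
screwdriver [([392.0, 256.0, 19.0, 122.0], 0.77), ([321.0, 202.0, 18.0, 23.0], 0.28)]
```

Run:
```python
import cv2
a=cv2.imread("pics/top0.png")[150:400,140:440]; cv2.imwrite("pics/top0c.png",cv2.resize(a,None,fx=2.4,fy=2.4,interpolation=2))
```

```text
(no output)
```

View pics/top0c.png

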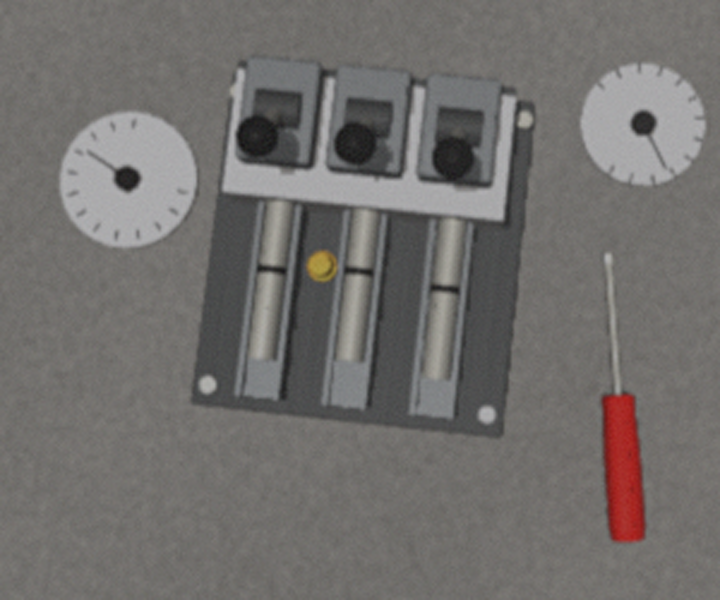

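View pics/scene0.png

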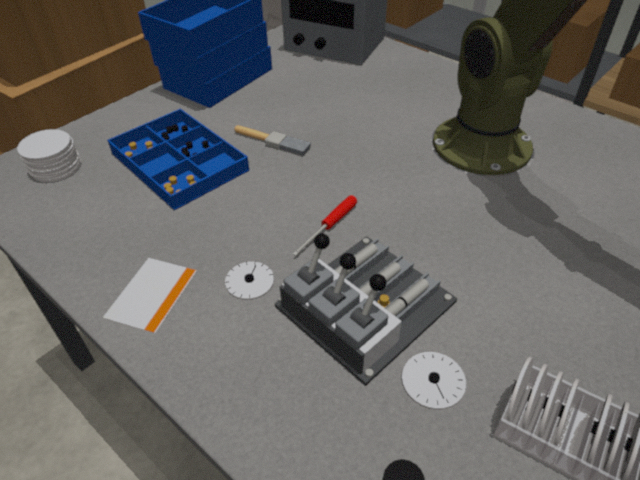

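The top view shows the jig rotated slightly, with rod marks at crop (271,269), (358,270) and (445,288). The front top edge of the housing runs from (222,192) to (505,220). Next I'll fit the jig pose from rod traces and the depth image.

```bash
cat > h.py <<'E'
from rig import manip
import numpy as np, cv2
from scipy.spatial.transform import Rotation as R
def ray(d,px,z):
    K,T=d["camera_matrix"],d["pose"]
    v=T[:3,:3]@np.linalg.inv(K)@np.array([px[0],px[1],1.]); o=T[:3,3]
    return (o+v*(z-o[2])/v[2])
E
python3 - <<'E'
from h import *
d=manip.get_image("top")
print("edge",[ray(d,(140+a/2.4,150+b/2.4),.067).round(4) for a,b in((222,192),(505,220))])
g=[r for r in manip.trace("rod_left","top")]
for r in g[:5]:
    ys,xs=np.nonzero(r["region"]); P=np.array([ray(d,(x,y),.049) for x,y in zip(xs,ys)])[:,:2]
    m=P.mean(0); u=np.linalg.svd(P-m)[2][0] if len(P)<5000 else None; u=u*np.sign(u[0]); t=(P-m)@u
    print(round(r["score"],2),m.round(4),"yaw",np.arctan2(u[1],u[0]).round(4),"ends",(m+u*t.min()).round(4),(m+u*t.max()).round(4))
# point cloud of housing top
K,T=d["camera_matrix"],d["pose"]; v,u=np.mgrid[:480,:640]; z=d["range_z"]
C=np.stack([(u-K[0,2])/K[0,0]*z,(v-K[1,2])/K[1,1]*z,z],-1)@T[:3,:3].T+T[:3,3]
for c in((385+140*0,0),):pass
m=(z>0)&(np.abs(C[...,2]-.067)<.004)&(u>215)&(u<370)&(v>165)&(v<250)
c=cv2.minAreaRect(C[m][:,:2].astype(np.float32)); print("top rect",c,m.sum())
for n,(a,b) in dict(L=(258,136),M=(356,143),R=(453,158)).items():
    print("ball",n,ray(d,(140+a/2.4,150+b/2.4),.150).round(4), C[int(150+b/2.4),int(140+a/2.4)].round(4))
E
```

```text
edge [array([0.5968, 0.1806, 0.067 ]), array([ 0.5826, -0.0099,  0.067 ])]
0.98 [0.5403 0.1485] yaw -0.0773 ends [0.4866 0.1526] [0.5948 0.1442]Traceback (most recent call last):
  File "<stdin>", line 7, in <module>
TypeError: 'NoneType' object is not subscriptable
```

Yaw is about -0.075 and mouth_middle is about (0.590, 0.085), and the rod line agrees with both. Now the first push, on the left rod, with closed fingertips just above the trough lips.

```bash
cat >> h.py <<'E'
yaw=-0.0755
X=np.array([np.cos(yaw),np.sin(yaw),0]);Y=np.array([-X[1],X[0],0]); O=np.array([.5897,.0853,0])
def W(x,y,z): return O+x*X+y*Y+np.array([0,0,z])
# tool z down, tool y along -/+ jig y
def rot(s=1): return R.from_matrix(np.c_[s*X,-s*Y,[0,0,-1]]).as_rotvec()
TIP=.173
def rep(s,hit=None):
    p=manip.get_tool_pos()-O; print(s,hit,"jig",(p@X).round(4),(p@Y).round(4),p[2].round(4),"F",manip.get_ft_force().round(1),"t",round(manip.get_t(),2))
E
python3 - <<'E'
from h import *
d=manip.get_image("top")
for n,p in dict(rL=(262,360),rM=(350,361),rR=(437,379)).items():
    q=ray(d,(140+p[0]/2.4,150+p[1]/2.4),.045)-O; print(n,(q@X).round(4),(q@Y).round(4))
for n,p in dict(L=(258,136),M=(356,143),R=(453,158)).items():
    q=ray(d,(140+p[0]/2.4,150+p[1]/2.4),.152)-O; print(n,(q@X).round(4),(q@Y).round(4))
q0=manip.get_q()
s=min((1,-1),key=lambda s:abs(manip.inverse_kinematics(W(-.155,.06,.3),rot(s))-q0).max()); print("s",s,manip.inverse_kinematics(W(-.155,.06,.3),rot(s)).round(2))
manip.gripper_to(0.0)
manip.reach(W(-.155,.06,.30),rot(s)); rep("above")
h=manip.move_linear(W(-.155,.06,.041+TIP),rate=.15,threshold=6); rep("down",h)
if not h:
    h=manip.move_linear(W(-.052,.06,.041+TIP),rate=.05,threshold=6); rep("push",h)
d=manip.get_image("top"); cv2.imwrite("pics/p1.png",cv2.resize(d["color"][150:400,140:440,::-1],None,fx=2.4,fy=2.4))
E
```

```text
rL -0.109 0.0588
rM -0.1035 -0.0008
rR -0.1094 -0.0607
L 0.0253 0.0601
M 0.027 0.0002
R 0.0236 -0.0594
s -1 [-0.29  0.39 -0.15  2.05  0.09  0.7   1.  ]
above None jig -0.155 0.061 0.3002 F [0.  1.3 0.8] t 3.49
down False jig -0.1549 0.0605 0.2144 F [ 0.6 -0.4  0.1] t 4.22
push True jig -0.0826 0.0598 0.2132 F [-0.4 -0.3 -1.3] t 5.58
```

View pics/p1.png

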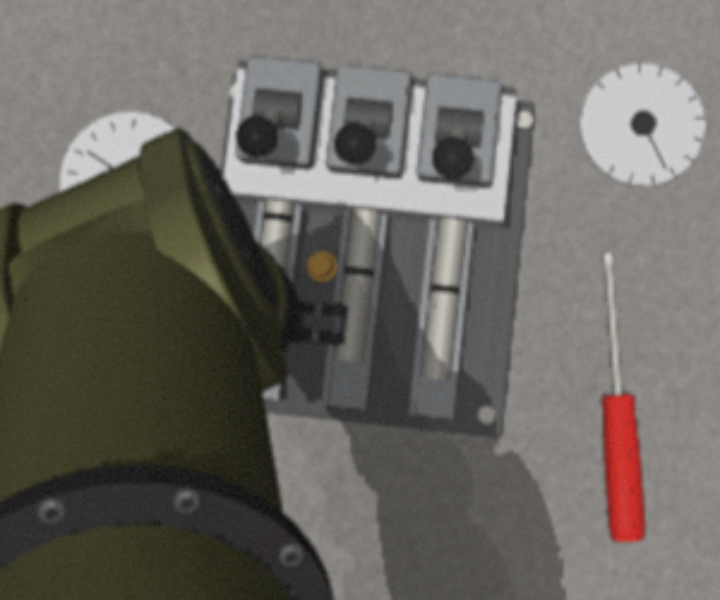

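The left rod stopped with its mark still outside at (278,215), which points to the shallow bore. I'll confirm with a slightly firmer push, then do the other two.

Run:
```python
from h import *
h=manip.move_linear(W(-.066,.06,.041+TIP),rate=.03,threshold=10); rep("again",h)
for y in (0,-.06):
    p=(manip.get_tool_pos()-O)
    manip.move_linear(W(-.135,p@Y,.041+TIP),rate=.2)
    manip.move_linear(W(-.15,y,.065+TIP),rate=.15)
    h=manip.move_linear(W(-.15,y,.041+TIP),rate=.1,threshold=6); rep("down",h)
    h=manip.move_linear(W(-.045,y,.041+TIP),rate=.05,threshold=6); rep("push",h)
    h=manip.move_linear(W(-.045,y,.041+TIP),rate=.03,threshold=8); rep("push2",h)
p=(manip.get_tool_pos()-O)
manip.move_linear(W(-.12,p@Y,.041+TIP),rate=.2)
manip.move_linear(W(-.2,-.06,.35),rate=.25)
rep("up")
d=manip.get_image("top"); a=cv2.resize(d["color"][150:340,200:390,::-1],None,fx=3,fy=3,interpolation=2)
cv2.imwrite("pics/p2.png",a)
```

```text
again True jig -0.0818 0.0597 0.2127 F [ 0.1 -0.3 -0. ] t 5.91
down False jig -0.15 0.0007 0.2135 F [-0.3 -0.1 -0.7] t 7.31
push True jig -0.0592 -0.0002 0.2133 F [-0.2 -0.3  0.9] t 8.93
push2 True jig -0.0585 -0.0003 0.2126 F [-0.1  0.   0. ] t 9.18
down False jig -0.15 -0.0592 0.2136 F [-1.  -1.  -0.2] t 10.7
push True jig -0.058 -0.0601 0.2134 F [ 0.   0.6 -0.8] t 12.33
push2 True jig -0.0573 -0.0602 0.2127 F [-0.7 -0.7 -1.2] t 12.58
up None jig -0.1993 -0.0601 0.3496 F [-0.2  0.3 -0.6] t 13.82
```

View pics/p2.png

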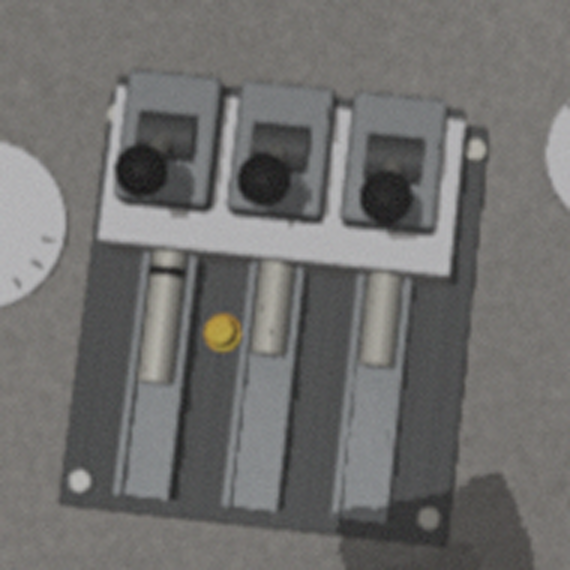

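The left mark is in view at (166,270). The middle and right marks are hidden, so the left bore is the shallow one. Now I'll push the left lever.

Run:
```python
from h import *
z=.138+TIP
manip.reach(W(-.06,.06,.36),rot(-1)); rep("above")
h=manip.move_linear(W(-.04,.06,z),rate=.15,threshold=6); rep("down",h)
h=manip.move_linear(W(.085,.06,z),rate=.05,threshold=8); rep("push",h)
h=manip.move_linear(W(.085,.06,z),rate=.03,threshold=10); rep("push2",h)
p=(manip.get_tool_pos()-O)
manip.move_linear(W(-.03,.06,z),rate=.2)
manip.move_linear(W(-.2,.06,.4),rate=.3); manip.reach(W(-.2,.25,.4),rot(-1)); rep("away")
d=manip.get_image("top"); a=cv2.resize(d["color"][150:350,140:440,::-1],None,fx=2.4,fy=2.4,interpolation=2)
e=manip.get_image("scene"); b=cv2.resize(e["color"][220:420,200:500,::-1],None,fx=1.6,fy=1.6,interpolation=2)
cv2.imwrite("pics/p3.png",a);cv2.imwrite("pics/p4.png",b)
```

```text
above None jig -0.0602 0.0594 0.3585 F [-0.  -0.2 -0.6] t 14.65
down False jig -0.0403 0.0594 0.3112 F [ 1.2 -0.4  0.8] t 15.15
push True jig 0.0655 0.06 0.3097 F [-1.7  1.   0.4] t 17.02
push2 True jig 0.0664 0.0602 0.3088 F [ 1.  -0.1  0.9] t 17.31
away None jig -0.1989 0.2496 0.3986 F [ 0.7  0.6 -0.2] t 19.52
```

View pics/p3.png

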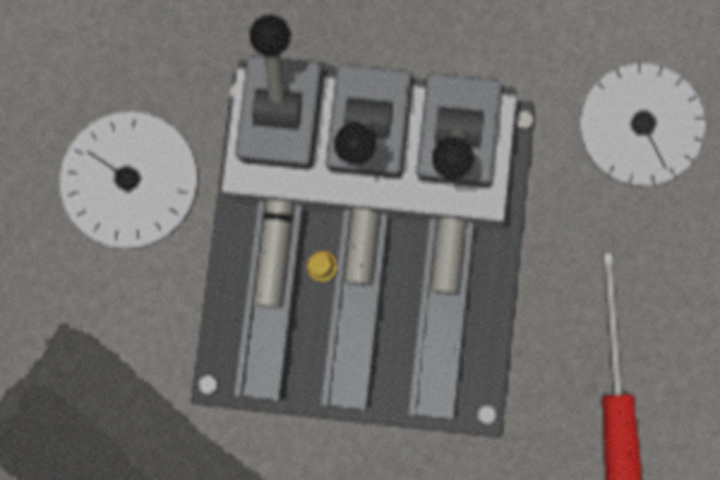

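View pics/p4.png

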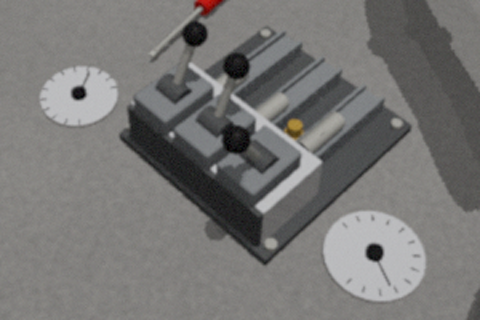

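The left lever now leans to the back, with its ball at (270,35). The other levers and the bystanders are unchanged and the rods are still in. The push ended against the stop (TCP jig x 0.066, expected about 0.065), so I'm handing in.

Run:
```python
from h import *
d=manip.get_image("top")
q=ray(d,(140+270/2.4,150+35/2.4),.150)-O; print((q@X).round(4),(q@Y).round(4))
if q@X>.083: print(manip.job_done())
```

```text
0.0891 0.0607
the job is handed in; nothing more can be done
None
```

All three rods are bottomed, the left bore was the shallow one, and its reject lever is pushed fully to the back; the other levers and bystanders look unmoved, and the job is handed in at about 20 s.

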